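# Draw the deep lid off a pencil tin held in a sloping stand

### The job

The pencil tin stands loose in the sloping wooden stand and its deep lid is tight. Swing the steel keeper bar round by its knob, as far as it goes, so that its nose holds down the tin's foot; then draw the lid straight off along the tin's leaning axis without pulling the base out of the stand. Stand the lid upright on the bare table, open end down and clear of everything else, leave the keeper closed, and do not disturb the other things.

Things in the scene. Friction and masses are not known exactly. Their poses are not given: they have to be found in the camera images.
- stand: Fixed plywood stand, 128 (x) x 185 (y) mm on the table, y from -65 to +120 mm. Origin: on the table top, under the middle of the seat; its z is up. The seat board slopes 25 degrees: its low edge is at -x (towards the robot at yaw 0), its high edge at +x. The middle of the seat, where the tin stands, is 47 mm above the origin. Low ledges (up to 11 mm) surround the tin's foot and only keep it from sliding; the keeper, on the +y side, is all that can hold it down.
- tin_base: Base of the grey metal pencil tin, loose in the stand, 0.2 kg: box body 58 (x) x 44 (y) mm, 95 mm tall, open at the top, on a foot plate 62 (x) x 94 (y) x 5 mm. Origin: middle of the underside of the foot. Its z axis is the tin's axis, leaning 25 degrees from vertical with the top towards the stand's -x; its y is the stand's y. Unless the keeper is closed, the base comes up with the lid.
- tin_lid: Deep grey metal lid over the base, 65 (x) x 51 (y) mm outside, 55 mm deep outside and 52 mm inside, walls 2 mm, 0.09 kg. Origin: middle of its open end (lower rim); z points to its closed top, 55 mm from the origin; on the tin it has the axes of the base and its origin is 43 mm along z from the base's. It must travel 52 mm along the axis to come clear, with 1.5 mm play each side; springs inside hold it with about 5 to 10 N all the way. Grip it across its 51 mm width (y).
- keeper (a joint): Angle of the steel keeper bar (120 x 16 x 6 mm) about its pivot, rad: 0 is closed, against the stop, with its nose over the +y edge of the tin's foot and its knob end pointing to the stand's +y; at positive values the knob end has turned towards the stand's -x (counterclockwise from above). Range 0 to 1.35; stiff, takes about 1 N at the knob, stays where left. Below 0.3 it holds the foot.
- knob (a point): Point on the upright round wooden knob of the keeper, 14 mm thick, 15 mm below its top; the knob is 44 mm tall above the bar, which is 25.5 mm below this point. It stands parallel to the tin's axis, 56 mm from the pivot.
- pivot (a point): Point on the keeper's pivot axis (parallel to the tin's axis), level with point knob along that axis; free space (the bar is 25.5 mm below).
- paste_jar: White glass jar, 76 mm wide, 92 mm tall; origin at its underside. Bystander.
- reel_natural: Thread reel with natural thread, 35 mm wide, 44 mm tall; origin at its underside. Bystander.
- reel_red: Thread reel with red thread, 35 mm wide, 44 mm tall; origin at its underside. Bystander.
- masking_tape: Roll of tape lying flat, 88 mm wide, 24 mm tall; origin at its underside. Bystander. Between it and the stand the table is bare: always within 80 mm of x 0.55, y -0.30 m.
- brass_weight: Square brass weight with a knob, 50 x 50 x 42 mm; origin at its underside. Bystander.
Things that resemble listed ones, but are neither listed nor needed, are in the scene too. Leave any orange or pink look-alike of the tin_lid alone. Leave any purple look-alike of the tin_base alone.

How it is judged:
By the outcome, as a careful person would: the job done as asked, in the order asked, and still so for the second after the job is handed in, with the robot touching nothing.
It also fails if it takes over 54 s, if anything falls off the work surface, if the arm or the gripper's body presses on something with over 40 N, if the wrist force passes 120 N, or if a joint passes its speed limit or range.

### The arm

A 6-joint arm with a two-finger parallel gripper is mounted at the origin on a cart in front of the work surface, level with it; the furniture and walls round the work are solid. World frame = base frame: x ahead of the robot, y to its left, z up, the work surface at z = 0. Lengths are in mm, angles in rad, forces in N, time in s.
With the tool pointing down it reaches from about 350 to 975 mm from the base axis. Payload 7.1 kg.
Tool frame: the origin (TCP) lies on the front face of the gripper's body, between the roots of the fingers; the fingertips stand 80 mm ahead of it and the grasp point (between the pads) lies 61 mm ahead of it (env.tips_ahead is the distance from the TCP to the fingertips, in mm); z points along the fingers, y is the direction in which the jaws open and shut (so a half turn about z gives the same grasp; the last joint's range is limited). The gripper opens to 88 mm and grips with 3 to 60 N. Pads are 20 mm wide; open, the fingers measure 115 mm over their backs; the gripper's body (75 mm by 178 mm) begins 61 mm behind the grasp point.
Start: joints at [1.32, 0.423, 1.63, -0, 1.089, -0.019], TCP at [143.55, 608.275, 302.675] pointing down, gripper open.
Joint ranges: [-3, 3], [-0.9, 2.11], [0.09, 2.58], [-1.31, 4.45], [0.11, 2.69], [-2.54, 2.54]. Speed limits (rad/s): [2.39, 2.39, 3.01, 3.14, 3.14, 3.14].

### API

Orientations are given as a unit quaternion [x, y, z, w].
In Python, from station import env, set_gripper, viewer, workorder gives the robot as it stands. Calls block until the motion is done:
- env.reach(position, orientation): joint-space move of the TCP to a pose.
- env.move_l(position, rot=None, rate=150, f_stop=None): straight line of the TCP; rot=None keeps the orientation; rate is the mean speed in mm/s. With f_stop (N) it stops when the force on the tool has changed by that much, and returns True; else False.
- env.move_joints(angles): joint-space move.
- set_gripper(opening): finger opening in mm; the grip force is fixed at half the most; returns when the fingers have stopped.
- env.hold(seconds).
- env.ik(position, orientation): joint angles nearest the present ones, or None.
- env.read_state(): the state.
- viewer.camera(name): name is "side" or "top"; returns the picture (420x560x3 uint8, blue, green, red); there is no depth.
- viewer.camera_params(name): a dict with "fx", "fy", "cx", "cy" (pixels), "pose" (4x4, takes a point from camera to world coordinates). Camera axes: x right, y up, looking along -z (the intrinsics and any distortion apply to the point x, -y, -z); pixel columns grow to the right and rows downward; lengths in mm; the calibration is good to about 2 mm. A picture is of the moment at which its call begins. camera_params takes no time and is no camera call.
A pose or a line that the arm cannot do raises env.IKError and nothing moves.
- workorder.sign_off(): hands the job in, once; it reports no verdict.
The state is a dict: "time_s": time; "qpos": joint angles; "dq": joint speeds; "tau": joint torques, N m; "tool_pos": TCP position; "orientation": TCP orientation; "force": force on the tool from outside, world axes, zero at the start; "wrist_torque": the same for the moment, N m; "width": finger opening in mm.
Only numpy, scipy, OpenCV 4.12 (cv2) and the standard library are available. Lean on these libraries where they do the work, as an engineer would, in place of code of your own. Each camera call takes 0.05 s, during which the arm holds its last target. There are 200 camera calls.

## Working session

There is one attempt and no reset: what is moved stays moved. The work goes in short steps, each a Python script; the robot and the scene stay as the last script left them, time stands still between calls to the robot, and variables do not carry over. Pictures are saved under pics/ and viewed, about 8 in all and at most 12, crops included, and the job is handed in when it is done.

```bash
mkdir -p pics; ls; python3 - <<'E'
from station import env, set_gripper, viewer, workorder
import cv2, numpy as np
np.set_printoptions(precision=4,suppress=True)
for n in("top","side"):
    cv2.imwrite(f"pics/{n}0.png",viewer.camera(n)); print(n,viewer.camera_params(n))
print(env.read_state())
E
```

```text
pics
top {'fx': 498.53914534257837, 'fy': 498.53914534257837, 'cx': 276.39244156263914, 'cy': 210.3860600080665, 'pose': array([[   0.0267,    0.9838,   -0.177 ,  362.9086],
       [  -0.9996,    0.0282,    0.0059, -130.4258],
       [   0.0108,    0.1768,    0.9842, 1349.6061],
       [   0.    ,    0.    ,    0.    ,    1.    ]])}
side {'fx': 397.43605195613816, 'fy': 397.43605195613816, 'cx': 280.69307172707573, 'cy': 210.726419552826, 'pose': array([[ -0.9916,   0.0926,  -0.0899, 518.4149],
       [ -0.1288,  -0.6652,   0.7355, 624.0278],
       [  0.0083,   0.7409,   0.6715, 780.4953],
       [  0.    ,   0.    ,   0.    ,   1.    ]])}
{'time_s': 0.1, 'qpos': array([ 1.32  ,  0.4237,  1.6306,  0.    ,  1.0886, -0.0189]), 'dq': array([ 0.    , -0.0029, -0.0038,  0.0014,  0.0011, -0.0004]), 'tau': array([  0.0002, -54.5616, -27.4325,   0.0644,   0.0189,  -0.    ]), 'tool_pos': array([143.4559, 607.9123, 302.0164]), 'orientation': array([ 0.1157,  0.9933, -0.0007, -0.0001]), 'force': array([-0.7062,  0.2961,  0.1019]), 'wrist_torque': array([-0.0054, -0.0556, -0.0544]), 'width': 88.10028471144639}
```

View pics/top0.png

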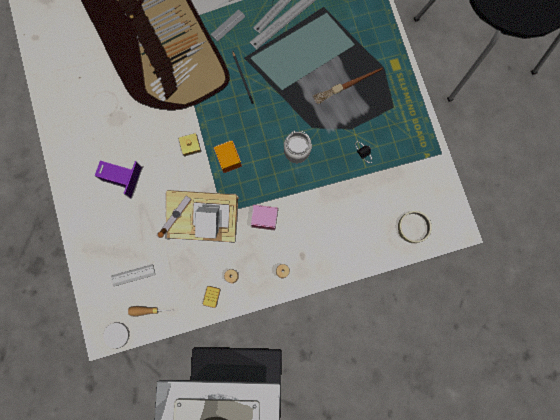

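View pics/side0.png

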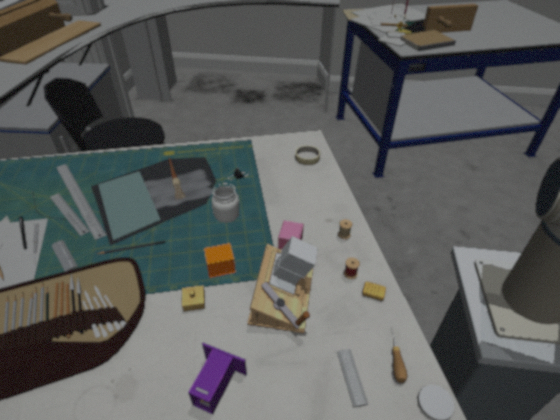

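Top: stand about (165–237, 190–242), the tin lid about (195–230, 203–238), the knob near (160,233) or the bar's other end, the pink look-alike at (264,217) and the tape at (414,227). Side: stand (250–315, 240–330), lid around (295,262), bar from (265,290) to (305,325). I'll enlarge both.

```bash
python3 - <<'E'
import cv2
a=cv2.imread('pics/top0.png')[180:255,150:250]; cv2.imwrite('pics/c1.png',cv2.resize(a,None,fx=8,fy=8,interpolation=cv2.INTER_CUBIC))
a=cv2.imread('pics/side0.png')[230:340,235:335]; cv2.imwrite('pics/c2.png',cv2.resize(a,None,fx=5.45,fy=5.45,interpolation=cv2.INTER_CUBIC))
E
```

```text
(no output)
```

View pics/c1.png

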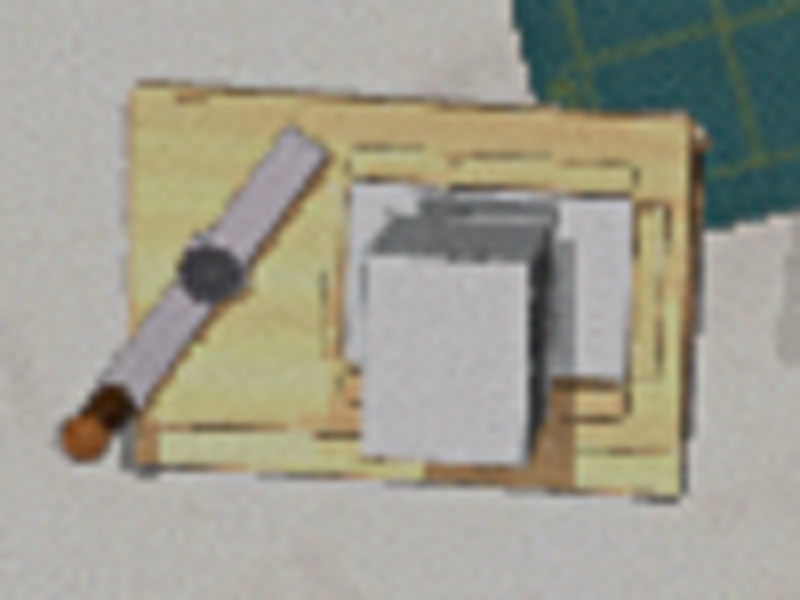

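View pics/c2.png

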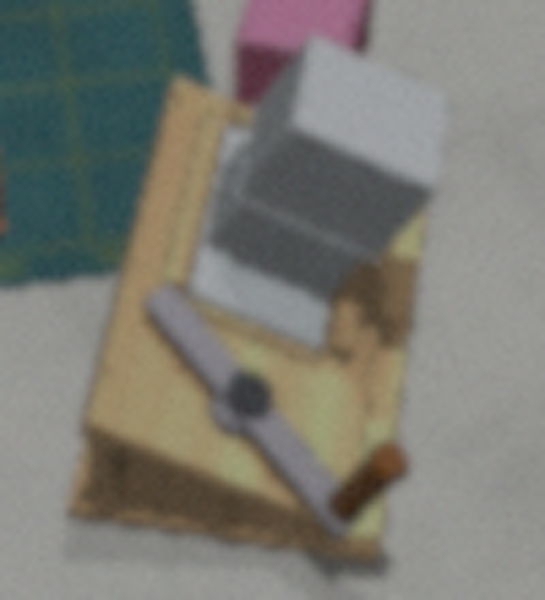

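Lid top corners in c1: (368,255), (528,262), (362,457), (524,465); in c2: (313,38), (447,97), (300,128), (432,190). The knob top is at c1 (86,440) and c2 (393,462), the pivot cap at (213,275) and (250,393). The keeper is open, so I'll fit the stand pose and keeper.

```bash
cat > geo.py <<'E'
import numpy as np
from scipy.spatial.transform import Rotation as R
from station import env, set_gripper, viewer, workorder
np.set_printoptions(precision=3,suppress=True)
def proj(n,P):
    c=viewer.camera_params(n);T=c['pose'];p=(np.asarray(P)-T[:3,3])@T[:3,:3]
    return np.stack([c['cx']+c['fx']*p[...,0]/-p[...,2], c['cy']-c['fy']*p[...,1]/-p[...,2]],-1)
s,co=np.sin(np.radians(25)),np.cos(np.radians(25))
B=np.array([[co,0,-s],[0,1,0],[s,0,co]])  # tin axes in stand frame (columns)
def tin2world(x,y,yaw,q):  # q in tin base frame
    return (np.asarray(q)@B.T+[0,0,47])@R.from_euler('z',yaw).as_matrix().T+[x,y,0]
E
cat > fit.py <<'E'
from geo import *
from scipy.optimize import least_squares
top=lambda l:np.array(l)/8-.44+[150,180]
side=lambda l:np.array(l)/5.45-.41+[235,230]
L=[[32.5,25.5,98],[32.5,-25.5,98],[-32.5,25.5,98],[-32.5,-25.5,98]]
F=[[31,47,5],[31,-47,5],[-31,-47,5]]
Lt=top([(368,255),(528,262),(362,457),(524,465)]); Ls=side([(300,128),(313,38),(432,190),(447,97)])
Ft=top([(347,185),(632,198),(622,380)])
Kt,Ks=top([[86,440]]),side([[393,462]]); Ct,Cs=top([[213,275]]),side([[250,393]])
def res(p):
    x,y,a,px,py,th,hk,hc=p; w=lambda q:tin2world(x,y,a,q)
    k=[[px-56*np.sin(th),py+56*np.cos(th),hk]]; c=[[px,py,hc]]
    return np.concatenate([(proj(n,w(q))-m).ravel() for n,q,m in
     (('top',L,Lt),('side',L,Ls),('top',F,Ft),('top',k,Kt),('side',k,Ks),('top',c,Ct),('side',c,Cs))])
f=least_squares(res,[500,50,0,0,95,.7,50,15])
print(f.x); print(f.fun.reshape(-1,2))
x,y,a,px,py,th,hk,hc=f.x
np.save('fit.npy',f.x)
print('knob pt',tin2world(x,y,a,[px-56*np.sin(th),py+56*np.cos(th),hk-15]),'pivot',tin2world(x,y,a,[px,py,hk-15]),'lid top',tin2world(x,y,a,[0,0,98]))
E
python3 fit.py
python3 - <<'E'
from geo import *
def tab(n,u,v,z):
    c=viewer.camera_params(n);T=c['pose'];d=T[:3,:3]@[(u-c['cx'])/c['fx'],-(v-c['cy'])/c['fy'],-1];return T[:3,3]+d*(z-T[2,3])/d[2]
for n,u,v,z in(('top',414,227,24),('top',264,217,40),('top',283,270,44),('top',231,275,44),('top',464,243,0),('top',300,273,0)):print(u,v,tab(n,u,v,z))
E
```

```text
[581.562  35.805  -0.027  -0.782  88.482   0.959  53.488  13.646]
[[-0.849  0.046]
 [ 0.02   0.321]
 [-0.404  0.147]
 [-0.066  0.28 ]
 [-1.503 -0.543]
 [-0.615 -1.074]
 [ 1.147  0.001]
 [ 0.498 -0.25 ]
 [-0.338 -0.228]
 [-0.157  0.12 ]
 [ 0.418 -0.003]
 [ 0.003  0.158]
 [-0.396 -0.325]
 [-0.1    0.196]
 [ 0.132  0.244]]
knob pt [526.351 158.     62.178] pivot [567.006 124.716  81.552] lid top [540.161  36.933 135.818]
414 227 [ 566.485 -510.082   24.   ]
264 217 [ 579.605 -105.73    40.   ]
283 270 [ 440.463 -159.633   44.   ]
231 275 [423.849 -24.883  44.   ]
464 243 [ 529.889 -652.829    0.   ]
300 273 [ 436.3   -206.557    0.   ]
```

The fit holds to about 1.5 px, with the keeper at about 0.96 rad. The heights agree with the stated sizes, and the lid top is at its expected 98 mm. Next: swing the keeper with the fingers loosely caging the knob.

```bash
cat >> geo.py <<'E'
P=np.load('fit.npy') 
def quat(jaw,flip=False):   # tool z=-tin axis, jaw dir at angle 'jaw' in tin xy
    Wm=R.from_euler('z',P[2]).as_matrix()@B
    y=np.array([np.cos(jaw),np.sin(jaw),0])*(-1 if flip else 1); z=np.array([0,0,-1.])
    return R.from_matrix(Wm@np.column_stack([np.cross(y,z),y,z])).as_quat()
w=lambda q:tin2world(P[0],P[1],P[2],q)
def st():
    r=env.read_state(); print('t %.2f'%r['time_s'],r['tool_pos'],r['force'],'w %.1f'%r['width'])
E
cat > k.py <<'E'
from geo import *
import cv2
px,py,th,hk=P[3:7]
def tcp(t,h): return w([px-56*np.sin(t),py+56*np.cos(t),h+80])
H=hk-29.5
q0=env.read_state()['qpos']
def js(q): return env.ik(tcp(th,H+110),q),env.ik(tcp(th,H),q),env.ik(tcp(0,H),q)
c=[]
for f in(0,1):
    s=js(quat(.3,f)); print(f,s)
    if all(v is not None for v in s): c.append((max(abs(s[0]-q0)),f))
q=quat(.3,min(c)[1])
set_gripper(30)
env.reach(tcp(th,H+110),q); st()
print(env.move_l(tcp(th,H),f_stop=8)); st()
for t in np.arange(th-.08,-.05,-.16): 
    if env.move_l(tcp(t,H),rate=60,f_stop=15): print('stop',t);break
st()
print(env.move_l(tcp(-.2,H),rate=25,f_stop=8)); st()
cv2.imwrite('pics/k1.png',viewer.camera('side'))
r=env.read_state()['tool_pos']; print(env.move_l(r+(w([0,0,110])-w([0,0,0]))))
st()
t=viewer.camera('top')[180:255,150:250]; u=viewer.camera('side')[230:340,235:335]
m=np.hstack([cv2.resize(t,(500,375),interpolation=cv2.INTER_CUBIC),cv2.resize(u[:,:60+40],(300,330))[:330].copy() if 0 else cv2.resize(u,(341,375),interpolation=cv2.INTER_CUBIC)[:,:300]])
cv2.imwrite('pics/k2.png',m)
E
python3 k.py
```

```text
0 (array([ 0.399,  0.264,  2.2  , -0.578,  0.325,  0.644]), array([ 0.355,  0.531,  2.147, -1.236,  0.168,  1.281]), array([ 0.368,  0.528,  2.043, -0.789,  0.232,  0.837]))
1 (array([ 0.399,  0.264,  2.2  , -0.578,  0.325, -2.497]), array([ 0.355,  0.531,  2.147, -1.236,  0.168, -1.861]), array([ 0.368,  0.528,  2.043, -0.789,  0.232, -2.304]))
t 3.13 [452.532 160.72  221.468] [0.108 0.363 0.677] w 30.1
False
t 4.04 [498.599 159.045 121.506] [ 0.293 -0.353 -0.19 ] w 29.9
t 5.79 [536.805 181.227 139.045] [-0.601 -0.281  0.115] w 29.8
False
t 6.57 [550.338 179.872 145.238] [-3.585  1.249 -2.054] w 30.2
False
t 7.50 [504.174 181.141 244.738] [ 1.055 -0.676 -0.127] w 30.0
```

View pics/k2.png

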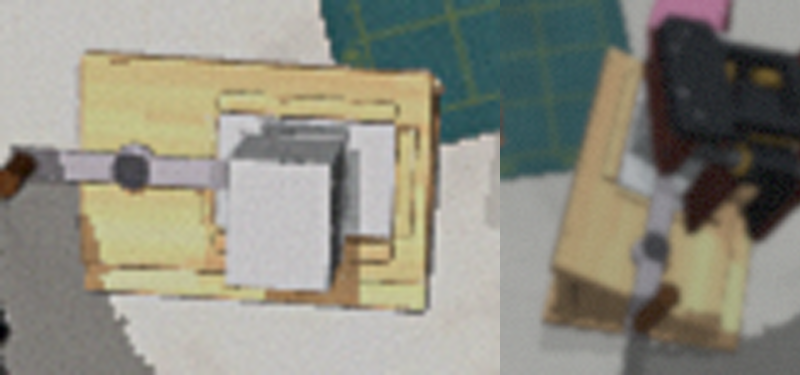

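The bar now runs parallel to the foot's edge (image slopes 0.065 and 0.068), with its nose over the foot. Contact force at the end was 4 N, more than the bar's roughly 1 N stiffness, so it is against the stop. Now the lid.

```bash
cat > l.py <<'E'
from geo import *
import cv2
G=76
A=w([0,0,1])-w([0,0,0])
tcp=lambda h:w([0,0,h+61])
q0=env.read_state()['qpos']
best=None
for f in(0,1):
    s=[env.ik(tcp(h),quat(np.pi/2,f)) for h in(G+90,G)]; print(f,s)
    if all(v is not None for v in s):
        d=max(abs(s[0]-q0)); best=min(best,(d,f)) if best else (d,f)
q=quat(np.pi/2,best[1])
set_gripper(86)
env.reach(tcp(G+90),q); print(env.move_l(tcp(G),rate=120,f_stop=10)); st()
set_gripper(40); env.hold(.2); st()
p=env.read_state()['tool_pos']
for d in(15,30,45,60,75,95): env.move_l(p+A*d,rate=60); st(); print('  along',env.read_state()['force']@A)
cv2.imwrite('pics/l1.png',viewer.camera('side')[180:360,200:440]); 
cv2.imwrite('pics/l2.png',viewer.camera('top')[150:330,110:350])
cv2.imwrite('pics/l.png',cv2.resize(np.hstack([cv2.imread('pics/l1.png'),cv2.imread('pics/l2.png')]),(800,300)))
E
python3 l.py
```

```text
0 [array([ 0.075,  0.198,  2.179, -0.132,  0.333, -1.353]), array([ 0.066,  0.416,  2.146, -0.266,  0.15 , -1.224])]
1 [array([ 0.075,  0.198,  2.179, -0.132,  0.333,  1.788]), array([ 0.066,  0.416,  2.146, -0.266,  0.15 ,  1.918])]
False
t 10.66 [523.653  37.505 171.374] [-0.096  0.421 -0.142] w 85.7
t 11.49 [523.628  37.294 171.338] [-2.792 -2.049  5.849] w 51.0
t 11.89 [517.063  37.485 185.153] [ 0.153 -0.439 -3.182] w 51.1
  along -2.9535413486674127
t 12.29 [510.847  37.58  199.004] [ 0.475 -0.139 -2.663] w 50.6
  along -2.616043399889841
t 12.69 [504.406  37.744 212.713] [-1.355  0.055 -1.237] w 50.9
  along -0.5480922609434945
t 13.09 [498.57   38.013 226.438] [ 0.471  0.123 -0.54 ] w 51.0
  along -0.6872096782022108
t 13.49 [492.013  38.198 239.815] [ 0.394  0.673 -1.412] w 51.1
  along -1.4384270553905738
t 13.97 [483.552  38.415 257.93 ] [-0.205  0.41  -0.202] w 50.6
  along -0.09211654073213658
```

View pics/l.png

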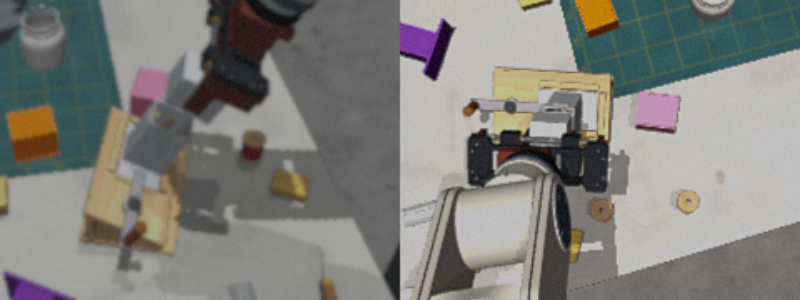

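The lid is in the gripper, and the open base stays in the stand with the keeper closed. The lid moves to the bare patch next, lowered with a force stop. The expected contact TCP height is about 94 mm unless the lid slipped in the pads.

```bash
cat > p.py <<'E'
from geo import *
import cv2
X=np.array([550,-300,0.]); q0=env.read_state()['qpos']; best=None
for yaw in np.radians(np.arange(0,360,15)):
    q=(R.from_euler('z',yaw)*R.from_euler('x',np.pi)).as_quat()
    s=[env.ik(X+[0,0,h],q) for h in(300,94)]
    if all(v is not None for v in s):
        d=max(abs(s[0]-q0)); best=min(best,(d,yaw,list(q))) if best else (d,yaw,list(q))
print(best)
p=env.read_state()['tool_pos']; env.move_l(p+[0,0,60])
env.reach(X+[0,0,300],best[2]); env.hold(.3); st()
cv2.imwrite('pics/p1.png',viewer.camera('side'))
print(env.move_l(X+[0,0,150])); print(env.move_l(X+[0,0,102],rate=60,f_stop=6)); st()
print(env.move_l(X+[0,0,86],rate=12,f_stop=5)); st()
cv2.imwrite('pics/p2.png',viewer.camera('side')[180:300,270:430])
m=np.hstack([cv2.resize(cv2.imread('pics/p1.png')[130:310,260:440],(400,400)),cv2.resize(viewer.camera('side')[130:310,260:440],(400,400))])
cv2.imwrite('pics/p.png',m)
E
python3 p.py
```

```text
(np.float64(0.7402426384290854), np.float64(0.0), [np.float64(1.0), np.float64(0.0), np.float64(0.0), np.float64(6.123233995736766e-17)])
t 16.21 [ 550.249 -299.094  300.357] [ 0.121  0.365 -0.814] w 50.9
False
False
t 18.36 [ 550.203 -300.127  102.194] [-0.347 -0.155 -1.486] w 50.9
True
t 19.11 [ 550.012 -300.015   94.291] [0.061 0.06  4.352] w 50.5
```

View pics/p.png

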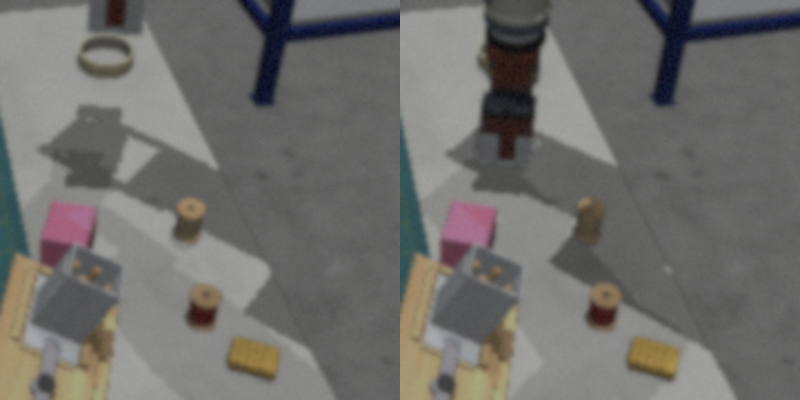

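Contact came at 94.3 mm, exactly as predicted, so the lid did not slip. It's on bare table, well clear of the tape and reels. Next: release, retreat straight up and check.

```bash
python3 - <<'E'
from geo import *
import cv2
set_gripper(86); env.hold(.2); st()
p=env.read_state()['tool_pos']; env.move_l(p+[0,0,220],rate=150)
j=env.read_state()['qpos'].copy(); j[0]-=.5; env.move_joints(j); env.hold(.5); st()
t=viewer.camera('top')[150:330,130:450]; s=viewer.camera('side')[130:350,170:450]
cv2.imwrite('pics/f.png',np.hstack([cv2.resize(t,(480,270),interpolation=cv2.INTER_CUBIC),cv2.resize(s,(344,270),interpolation=cv2.INTER_CUBIC)[:,:320]]))
E
```

```text
t 20.12 [ 549.495 -299.72    93.659] [0.131 0.432 0.636] w 86.2
t 23.43 [ 338.519 -525.971  312.672] [ 0.592  0.138 -0.826] w 86.2
```

View pics/f.png

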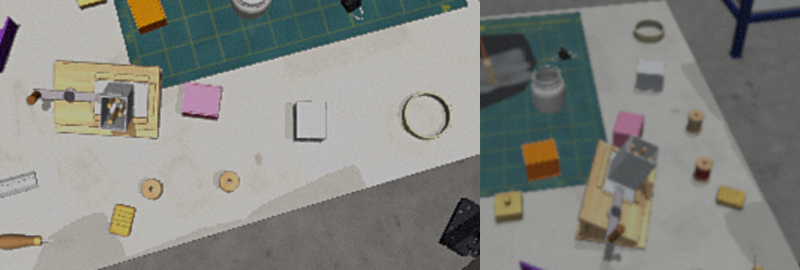

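The lid stands upright at (310,120) in the top half, clear of the tape and the pink box. The base is seated with the keeper closed, the bystanders have not moved, and the arm is away.

```bash
python3 -c "
from station import workorder
print(workorder.sign_off())"
```

```text
the job is handed in; nothing more can be done
None
```

The lid is off and standing upright, open end down, on bare table at about (550, -300) mm. The keeper is closed over the tin's foot and the base is still in the stand. I handed the job in at about 23.5 s on the robot's clock.

- **Keeper:** I swung it from about 0.96 rad to its stop with the fingers loosely round the knob. It ended with about 4 N of contact, and in the picture the bar lay parallel to the foot's edge.
- **Lid:** I pulled it straight off along the tin's axis. It touched the table with the TCP at 94.3 mm, against 94 expected, so it had not slipped in the grip.
- **Final pictures:** the lid is clear of everything, the base is seated, the keeper is still closed and the other things look undisturbed. The arm was clear.
- **Limits:** the largest force I read was about 7 N, taken between moves rather than throughout.
- **Less exact:** the keeper's closed angle was read only from the image, good to roughly 0.02 rad. I did not measure the other things' positions before and after. No check failed or disagreed.

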